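# Stop check on the cigar belt machine

## Robot

A 6-joint arm with a two-finger parallel gripper is mounted at the origin on the work surface. World frame = base frame: x ahead of the robot, y to its left, z up, the work surface at z = 0. Lengths are in m, angles in rad, forces in N, time in s.
With the tool pointing down it reaches from about 0.35 to 0.775 m from the base axis. Payload 7.3 kg.
Tool frame: the origin (TCP) lies between the finger pads; the fingertips stand 25 mm ahead of it and the grasp point (between the pads) lies 6 mm ahead of it; y points along the fingers, z is the direction in which the jaws open and shut, and the axes are right-handed (so a half turn about y gives the same grasp; the last joint's range is limited). The gripper opens to 92 mm and grips with 3 to 60 N. Pads are 19 mm wide; open, the fingers measure 130 mm over their backs; the gripper's body (75 mm by 190 mm) begins 47 mm behind the grasp point.
Start: joints at [1.187, 0.342, 1.524, -0, 1.275, -0.146], TCP at [0.124, 0.51, 0.252] pointing down, gripper open.
Joint ranges: [-2.53, 2.53], [-0.77, 2.02], [0.04, 2.7], [-1, 4.14], [0.28, 2.66], [-3.11, 3.11]. Speed limits (rad/s): [2.57, 2.57, 3.14, 3.14, 3.14, 3.14].

## Interface

Orientations are given as [roll, pitch, yaw] about the fixed x, y, z axes, in that order (R = Rz(yaw) Ry(pitch) Rx(roll)).
In Python, from cell import sensors, read_camera, hand_in gives the robot as it stands. The module is installed in compiled form; this text tells all that it offers.
- The arm moves only by the tool send_rows, never from a script. Its argument "motion" is a list that holds one entry, the list of rows, each a list of 4 numbers: the shift along the tool's x, y, z in m, then the turn about the tool's y in degrees. In form: [[[tx, ty, tz, twist], ...]]. A call has 1 to 8 rows; each row is the pose to reach, as a shift and turn from the pose measured when the call began, along the tool's axes at that moment; what a row does not reach only later rows make up. A row lasts 1/10 s, in which the tool goes at most 50 mm and 8.59 degrees, less where a joint would pass 70% of its speed; a pose out of reach is approached as far as the arm can. A call with a gripper value outside its range is refused whole. "gripper" is the opening, from 0 (shut) to 1 (fully open), set as the call begins (left out, the last holds). The fingers move at their own pace and stop on an object; "grip_force" is the grip in N (left out, the last holds). Time passes only in rows, so rows that repeat a pose let the fingers close. It gives the time, the measured TCP pose, the force and the opening at its end, in the units of the state.
- sensors.observe(): the state, without advancing time (a new reading comes with each control period).
- read_camera(name): name is "scene" or "top" or "wrist"; returns a dict with "frame" (400x640x3 uint8, red, green, blue), "fx", "fy", "cx", "cy" (pixels), "extrinsics" (4x4, takes a point from world to camera coordinates). Camera axes: x right, y up, looking along -z (the intrinsics and any distortion apply to the point x, -y, -z); pixel columns grow to the right and rows downward; lengths in m; the calibration is good to about 2 mm. A picture is of the moment at which its call begins. There is no depth.
- hand_in(): hands the job in, once; it reports no verdict.
The state is a dict: "time": time; "qpos": joint angles; "qvel": joint speeds; "joint_efforts": joint torques, N m; "tool_pos": TCP position; "tool_rot": TCP orientation; "contact_force": force on the tool from outside, world axes, zero at the start; "torque": the same for the moment, N m; "opening": finger opening in m.
Only numpy, scipy, OpenCV 4.12 (cv2) and the standard library are available. Lean on these libraries where they do the work, as an engineer would, in place of code of your own. Each camera call takes 0.05 s, during which the arm holds its last target.

## Task

Carry out the daily stop check of the belt machine with the fingertips: push the winged mushroom stop button all the way in so that it latches, and let go to see that it stays in by itself; then push one of its wings round clockwise (seen from above) until the button springs back out, and let it turn back. After that, press the larger of the two flat buttons on the other control box fully in and let it come up. Work gently, do not press the smaller flat button, and leave the other things on the table where they are: nothing needs gripping, and nothing is to be picked up.

Things in the scene. Friction and masses are not known exactly. Their poses are not given: they have to be found in the camera images.
- stop_box: grey metal box, 120 x 120 mm and 70 mm high, screwed down, on a dark flange (150 x 100 mm, 6 mm thick); origin at the centre of its underside, z up. The winged mushroom stop button (black plastic) stands in the middle of its flat top. The top around the button is clear. It may stand left or right, turned up to 0.5 rad
- stop_top (a point): centre of the flat crown (32 mm across) of the mushroom button, on its vertical axis, 104 mm above the table when out, 95 mm latched. The head is 48 mm across. Two wings stick out along +y and -y of this frame, which turns with the button: each ends 45 mm from the axis, is 12 mm thick, 16 mm high, its top 4 mm below the crown. Below them: 14 mm free over the box top when out, 5 mm latched
- wing_tip (a point): middle of the end face of the wing on the +y side, 45 mm from the axis and 12 mm below the crown
- stop_press (a joint): how far the button is pushed in, m: 0 out; it latches once past about 0.0095 (0.012 is the hard stop) and, when let go, rests at about 0.009. Spring-loaded: needs 1.5 N at first and up to about 5 N before the hard stop; if it is let go earlier it comes out again. It latches only if it is not being twisted
- stop_twist (a joint): how far the button is turned, rad, clockwise from above positive: 0 at rest, hard stops at 0 and 1.1; a light spring (0.02 to 0.08 N m, about 2 N on a wing) turns it back to 0 when let go. Turned past about 0.65 to 0.7 while latched, the latch frees and the button springs out 9 mm
- reset_box: grey metal box, 90 mm (x) by 130 mm (y), 60 mm high, screwed down, with two round flat black push buttons on top, each in a steel collar that rises 12 mm; origin at the centre of its underside, z up. It stands on the other side from the stop box, turned up to 0.5 rad
- reset_top (a point): centre of the top face of the larger flat button (34 mm across), 82 mm above the table when up; it lies 31 mm along +y from the middle of its box
- reset (a joint): how far the larger flat button is pressed, m: 0 up, 0.006 fully in (hard stop; 5 N); springs back when let go
- jog_top (a point): centre of the top face of the smaller flat button (18 mm across), 82 mm above the table; it lies 37 mm along -y from the middle of its box (68 mm from the larger button): not to be pressed
- jog (a joint): how far the smaller flat button is pressed, m: 0 up, 0.006 in
- paste_jar: loose amber jar with steel lid, 48 mm across, 55 mm high, standing between the two boxes; leave alone; origin under its centre
- mould: loose white cigar mould, 84 x 200 mm, 35 mm high, beyond the boxes; leave alone; origin under its centre
- ashtray: loose glass bowl, 110 mm across, 32 mm high, beyond the boxes; leave alone; origin under its centre
- cutter: loose steel cigar cutter lying flat, 102 x 34 mm, 8 mm high, between the boxes and the robot; leave alone; origin under its centre
- leaf_knife: loose round steel leaf knife with wooden back grip, 112 mm, 14 mm high, at the left; leave alone; origin under its centre
- spray: loose amber bottle, 60 mm across, 150 mm high, at the right; leave alone; origin under its centre
- cigar_tube: loose aluminium cigar tube standing upright, 22 mm across, 140 mm high, at the right; leave alone; origin under its centre

How it is judged:
By the outcome, as a careful person would: the job done as asked, in the order asked, and still so for the second after the job is handed in, with the robot touching nothing.
It also fails if it takes over 51 s, if anything falls off the work surface, if the arm or the gripper's body presses on something with over 40 N, if the wrist force passes 120 N, or if a joint passes its speed limit or range.

## Working session

There is one attempt and no reset: what is moved stays moved. The work goes in short steps, Python scripts to look and compute and a tool call to move; the robot and the scene stay as the last step left them, time stands still between calls to the robot, and variables do not carry over. Pictures are saved under pics/ and viewed, and the job is handed in when it is done.

Besides the shell and the picture viewer there is one more tool, called after ">>>" as name(argument=value, ...) on one line, values as JSON. send_rows: Moves the arm, as the interface text tells. Its arguments: {"type":"object","properties":{"motion":{"type":"array"},"gripper":{"type":"number"},"grip_force":{"type":"number"}},"required":["motion"]}

```bash
mkdir -p pics; python3 - <<'E'
from cell import sensors, read_camera
import cv2,numpy as np,pickle
s=sensors.observe(); print(s)
for n in ["scene","top","wrist"]:
    c=read_camera(n); cv2.imwrite(f"pics/{n}0.png",c["frame"][:,:,::-1]); pickle.dump(c,open(f"{n}0.pkl","wb"))
    print(n,{k:v for k,v in c.items() if k!="frame"})
E
```

```text
{'time': 0.0, 'qpos': array([ 1.18698959e+00,  3.42731083e-01,  1.52503138e+00,  2.53496650e-05,
        1.27538403e+00, -1.46012410e-01]), 'qvel': array([-6.68789791e-04, -2.21730669e-04,  1.51597476e-03, -4.57665095e-04,
        7.40318090e-06, -9.15493124e-04]), 'joint_efforts': array([-3.74082538e-04, -4.31237340e+01, -2.44224000e+01,  7.17547699e-02,
        5.59571455e-02, -7.32491162e-05]), 'tool_pos': array([0.12350639, 0.50988489, 0.25103558]), 'tool_rot': array([-1.57233011e+00,  2.50057784e-04, -2.37801914e-01]), 'contact_force': array([ 0.18209643,  0.47596446, -0.17755619]), 'torque': array([-0.02395135, -0.04107928, -0.00878091]), 'opening': 0.0915222492873161}
scene {'fx': 418.11109490632555, 'fy': 418.11109490632555, 'cx': 320.7589826633138, 'cy': 209.45963083539135, 'extrinsics': array([[ 0.84994549,  0.52652413,  0.0191051 , -0.46298307],
       [-0.30146332,  0.45626041,  0.83722536,  0.07979804],
       [ 0.43210246, -0.71735541,  0.54652419, -1.40491459],
       [ 0.        ,  0.        ,  0.        ,  1.        ]])}
top {'fx': 371.44223965396577, 'fy': 371.44223965396577, 'cx': 317.34770474577107, 'cy': 201.40995302480948, 'extrinsics': array([[ 0.02863999, -0.99953149,  0.01079624, -0.02974934],
       [ 0.98775009,  0.02995654,  0.15314167, -0.56578385],
       [-0.15339334,  0.00627801,  0.98814527, -1.05986403],
       [ 0.        ,  0.        ,  0.        ,  1.        ]])}
wrist {'fx': 341.39705263480465, 'fy': 341.39705263480465, 'cx': 319.25362629776487, 'cy': 204.36463089986245, 'extrinsics': array([[ 0.23469469,  0.97206807, -0.0014358 , -0.52448732],
       [-0.93744284,  0.22594362, -0.2648592 ,  0.03486335],
       [-0.25713677,  0.06350703,  0.96428603, -0.39018721],
       [ 0.        ,  0.        ,  0.        ,  1.        ]])}
```

View pics/top0.png

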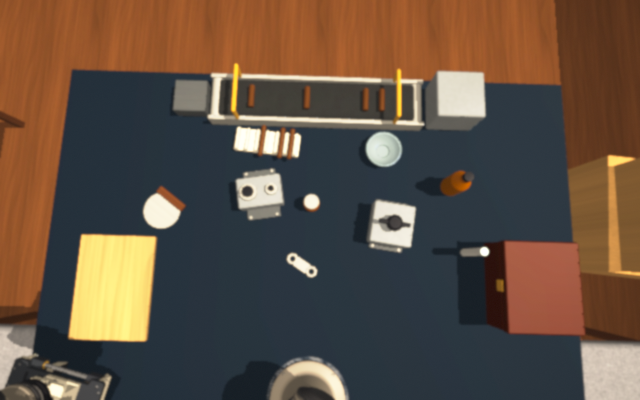

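View pics/scene0.png

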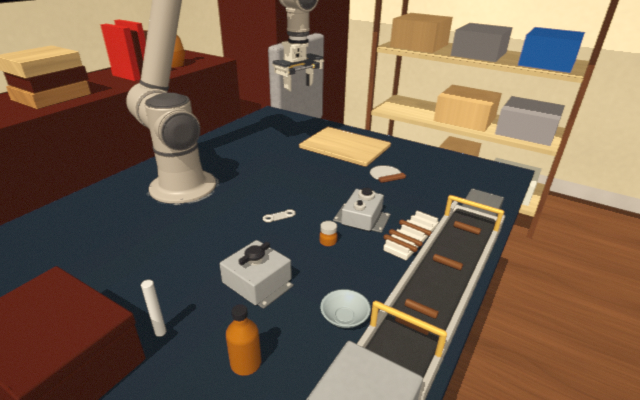

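View pics/wrist0.png

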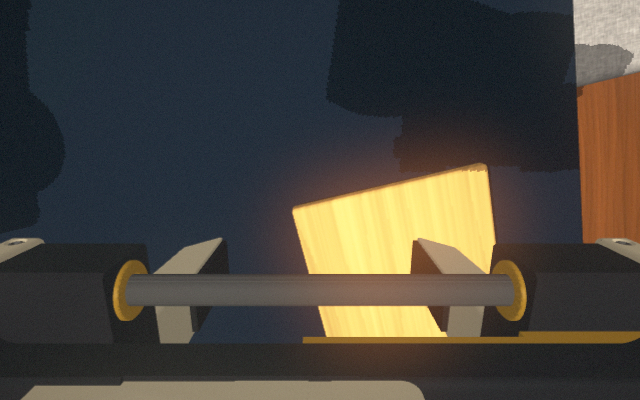

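```bash
python3 - <<'E'
import cv2
a=cv2.imread("pics/top0.png")
L=cv2.resize(a[160:230,225:325],None,fx=8,fy=8,interpolation=cv2.INTER_CUBIC)
R=cv2.resize(a[190:260,350:450],None,fx=8,fy=8,interpolation=cv2.INTER_CUBIC)
cv2.imwrite("pics/topL.png",L);cv2.imwrite("pics/topR.png",R)
b=cv2.imread("pics/scene0.png")
cv2.imwrite("pics/sc1.png",cv2.resize(b[180:310,210:400],None,fx=4,fy=4,interpolation=cv2.INTER_CUBIC))
E
```

```text
(no output)
```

View pics/topL.png

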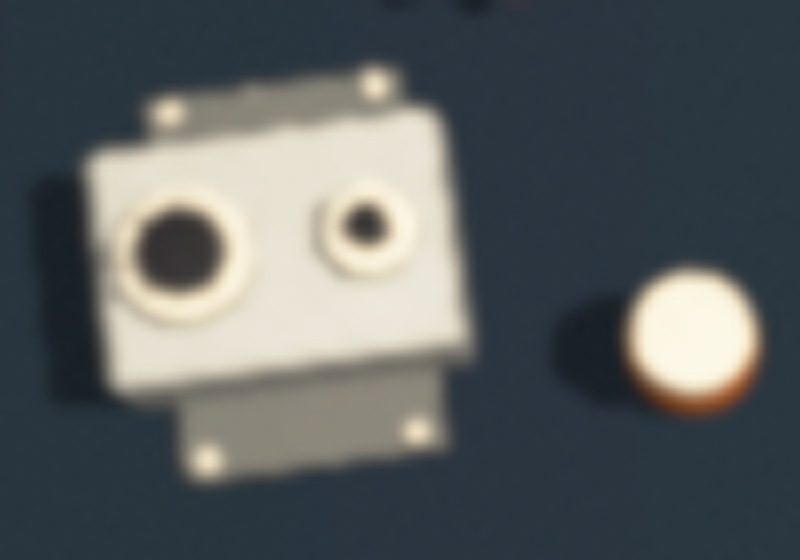

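View pics/topR.png

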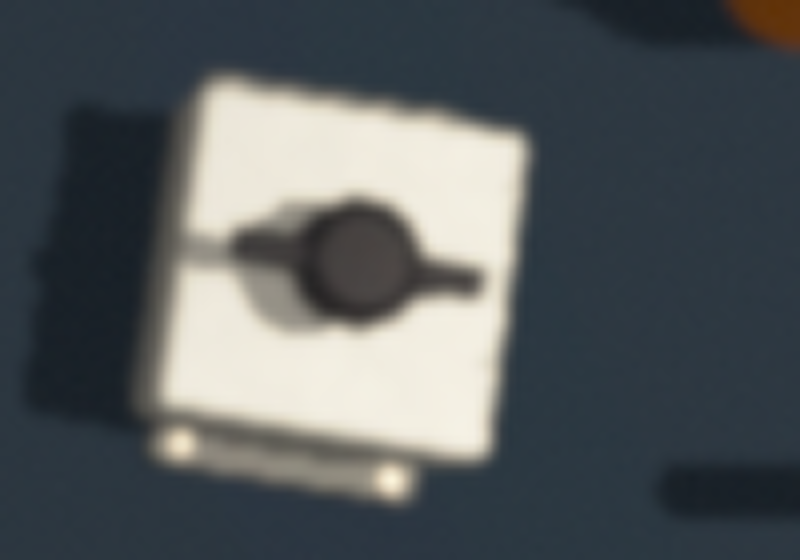

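View pics/sc1.png

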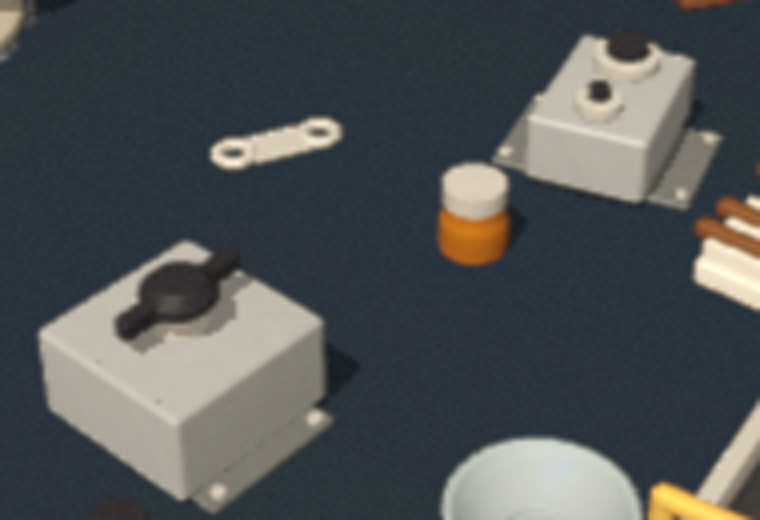

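```bash
cat > h.py <<'E'
import numpy as np,pickle,cv2
def ray(c,u,v,z):
    E=c["extrinsics"];R=E[:3,:3];t=E[:3,3]
    d=R.T@np.array([(u-c["cx"])/c["fx"],-(v-c["cy"])/c["fy"],-1]);o=-R.T@t
    return o+d*(z-o[2])/d[2]
def crop(c,x,y,x0,y0,s,z): return ray(c,x0+(x+.5)/s-.5,y0+(y+.5)/s-.5,z)
E
python3 - <<'E'
from h import *
t=pickle.load(open("top0.pkl","rb"));s=pickle.load(open("scene0.pkl","rb"))
f=lambda n,*a:print(n,crop(*a).round(4))
f("crown",t,363,258,350,190,8,.104)
f("wl",t,232,243,350,190,8,.1);f("wr",t,486,283,350,190,8,.1)
f("reset",t,180,250,225,160,8,.082);f("jog",t,366,226,225,160,8,.082)
for n,p in dict(tl=(205,78),tr=(528,135),br=(490,462),bl=(160,405)).items(): f(n,t,*p,350,190,8,.070)
for n,p in dict(tl=(90,155),tr=(437,105),br=(468,348),bl=(112,388)).items(): f("R"+n,t,*p,225,160,8,.060)
f("s crown",s,180,282,210,180,4,.104);f("s reset",s,629,45,210,180,4,.082);f("s jog",s,600,89,210,180,4,.082)
E
```

```text
crown [ 0.5061 -0.2307  0.104 ]
wl [ 0.5104 -0.1856  0.1   ]
wr [ 0.499  -0.2746  0.1   ]
reset [0.5852 0.19   0.082 ]
jog [0.596  0.1237 0.082 ]
tl [ 0.5736 -0.1808  0.07  ]
tr [ 0.5562 -0.2982  0.07  ]
br [ 0.438  -0.2832  0.07  ]
bl [ 0.4548 -0.1653  0.07  ]
Rtl [0.6236 0.2292 0.06  ]
Rtr [0.6464 0.1024 0.06  ]
Rbr [0.556 0.087 0.06 ]
Rbl [0.5373 0.2158 0.06  ]
s crown [ 0.5088 -0.2342  0.104 ]
s reset [0.5892 0.1845 0.082 ]
s jog [0.5995 0.1179 0.082 ]
```

```bash
cat >> h.py <<'E'
from scipy.spatial.transform import Rotation as Ro
C=np.array([.506,-.231]);a=-.127
ex=np.array([np.cos(a),np.sin(a)]);ey=np.array([-np.sin(a),np.cos(a)])
RS=np.array([.586,.189])
def to(x,y,z,yaw=None):
    from cell import sensors
    s=sensors.observe();R=Ro.from_euler('xyz',s["tool_rot"])
    d=R.inv().apply(np.array([x,y,z])-s["tool_pos"])*1000
    dt=0 if yaw is None else np.degrees(s["tool_rot"][2]-yaw)
    print("mm",d.round(1),"twist",round(dt,2))
def st():
    from cell import sensors
    s=sensors.observe();print(round(s["time"],2),s["tool_pos"].round(4),s["tool_rot"].round(4),s["contact_force"].round(2),s["qpos"].round(2),s["opening"])
E
python3 - <<'E'
from h import *
to(.45,.2,.25,-.127);to(*C,.20,-.127)
E
```

```text
mm [ 390.3    1.4 -224.4] twist -6.35
mm [ 546.2   51.8 -630. ] twist -6.35
```

>>> send_rows(motion=[[[0.039,0,-0.022,0],[0.078,0,-0.045,-2],[0.117,0,-0.067,-4],[0.156,0,-0.09,-6],[0.195,0,-0.112,-6.3],[0.234,0,-0.135,-6.3],[0.273,0,-0.157,-6.3],[0.312,0,-0.18,-6.3]]], gripper=0, grip_force=10)

```text
time: 0.95
tool_pos: [0.3854, 0.2601, 0.2513]
tool_rot: [-1.572, 0.0, -0.128]
contact_force: [0.6, -0.2, -0.6]
opening: 0.0325
```

```bash
python3 -c "
from h import *
st();to(*C,.20,-.127)"
```

```text
0.95 [0.3854 0.2601 0.2513] [-1.5718e+00  4.0000e-04 -1.2780e-01] [ 0.63 -0.2  -0.61] [ 0.43  0.23  1.68 -0.    1.23 -1.01] 0.032497754142910375
mm [ 182.3   51.7 -471.6] twist -0.05
```

>>> send_rows(motion=[[[0.018,0,-0.046,0],[0.036,0,-0.092,0],[0.054,0,-0.14,0],[0.072,0,-0.186,0],[0.09,0,-0.232,0],[0.108,0,-0.278,0],[0.126,0,-0.325,0],[0.144,0,-0.37,0]]])

```text
time: 1.75
tool_pos: [0.481, -0.1274, 0.2516]
tool_rot: [-1.572, 0.0, -0.128]
contact_force: [1.9, 0.5, -0.7]
opening: 0.0008
```

```bash
python3 -c "
from h import *
st();to(*C,.180,-.127)"
```

```text
1.75 [ 0.481  -0.1274  0.2516] [-1.5717e+00  4.0000e-04 -1.2830e-01] [ 1.88  0.52 -0.67] [-0.41  0.29  1.6  -0.    1.25 -1.85] 0.0007935758564705667
mm [ 38.1  71.7 -99.4] twist -0.07
```

>>> send_rows(motion=[[[0.018,0.01,-0.046,0],[0.036,0.03,-0.085,0],[0.038,0.05,-0.099,0],[0.038,0.065,-0.0995,0],[0.038,0.0715,-0.0995,0],[0.038,0.0715,-0.0995,0]]])

```text
time: 2.35
tool_pos: [0.5054, -0.2306, 0.1792]
tool_rot: [-1.571, 0.003, -0.128]
contact_force: [-0.7, 0.2, -0.3]
opening: 0.0005
```

```bash
python3 -c "
from h import *
st();to(*C,.129,-.127)
from cell import read_camera
for n in ['top','wrist','scene']:
    c=read_camera(n);f=c['frame'][:,:,::-1]
    if n=='top': f=cv2.resize(f[170:270,330:470],None,fx=5,fy=5,interpolation=2)
    if n=='scene': f=cv2.resize(f[170:320,180:330],None,fx=4,fy=4,interpolation=2)
    cv2.imwrite('pics/%s1.png'%n,f)
"
```

```text
2.35 [ 0.5054 -0.2306  0.1792] [-1.5706  0.0026 -0.1282] [-0.66  0.24 -0.26] [-0.57  0.46  1.54 -0.    1.14 -2.01] 0.0004503467434867481
mm [ 0.8 50.2 -0.3] twist -0.07
```

View pics/wrist1.png

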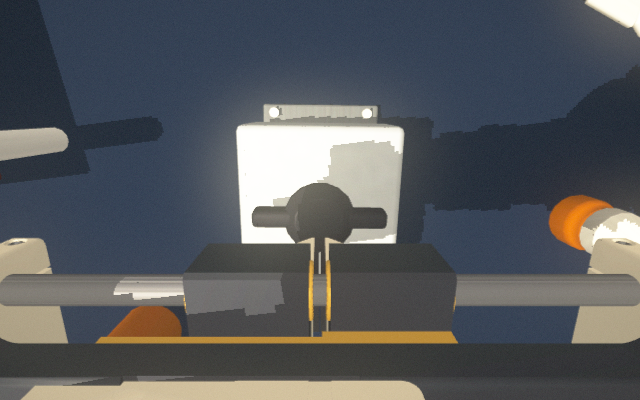

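View pics/scene1.png

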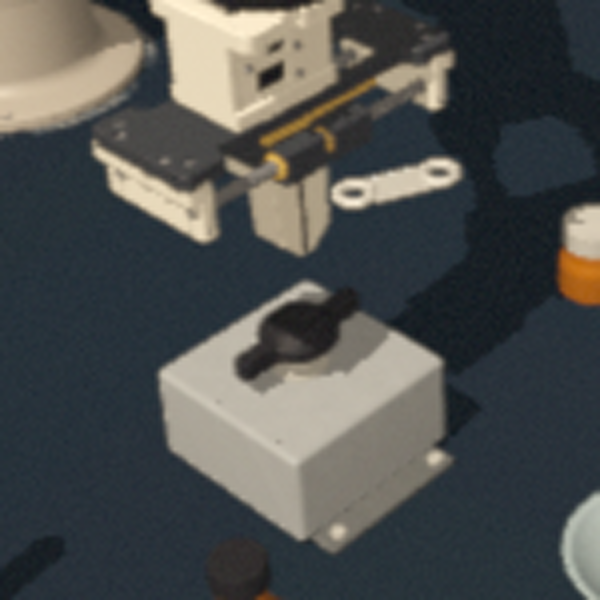

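>>> send_rows(motion=[[[0.001,0.015,0,0],[0.001,0.03,0,0],[0.001,0.042,0,0],[0.001,0.046,0,0],[0.001,0.047,0,0]]])

```text
time: 3.0
tool_pos: [0.5075, -0.2308, 0.1342]
tool_rot: [-1.572, -0.001, -0.127]
contact_force: [-0.3, 0.4, -0.2]
opening: 0.0005
```

```bash
python3 -c "
from h import *
st();to(*C,.118,-.127)
c=pickle.load(open('wrist0.pkl','rb'))
from cell import read_camera
c=read_camera('wrist');cv2.imwrite('pics/w2.png',c['frame'][:,:,::-1])
c=read_camera('scene');cv2.imwrite('pics/s2.png',cv2.resize(c['frame'][190:300,200:310,::-1],None,fx=5,fy=5,interpolation=2))
"
```

```text
3.0 [ 0.5075 -0.2308  0.1342] [-1.5723e+00 -9.0000e-04 -1.2720e-01] [-0.31  0.38 -0.23] [-0.56  0.52  1.59 -0.    1.03 -2.01] 0.0005474400290219884
mm [-1.4 16.2 -0.3] twist -0.01
```

View pics/s2.png

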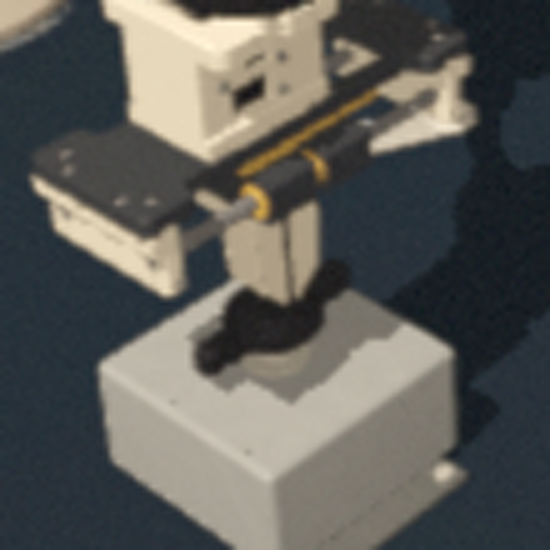

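View pics/w2.png

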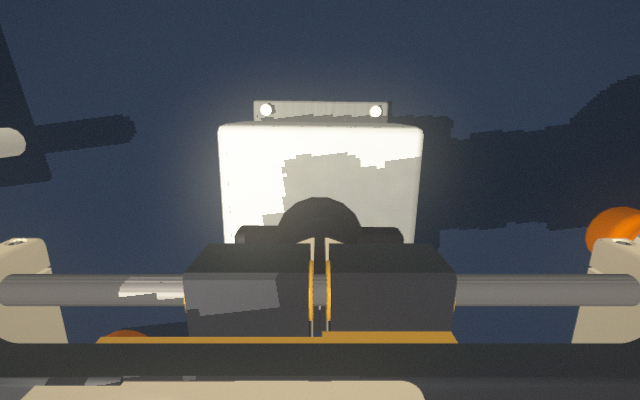

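The fingertips are over the crown (wrist column ~320, wings horizontal), so I press slowly.

>>> send_rows(motion=[[[-0.001,0.004,0,0],[-0.001,0.006,0,0],[-0.001,0.008,0,0],[-0.001,0.0095,0,0],[-0.001,0.011,0,0],[-0.001,0.0125,0,0],[-0.001,0.014,0,0],[-0.001,0.0155,0,0]]])

```text
time: 3.9
tool_pos: [0.5069, -0.2311, 0.1191]
tool_rot: [-1.573, -0.002, -0.127]
contact_force: [-0.8, -0.2, 3.7]
opening: 0.0003
```

```bash
python3 -c "
from h import *
st();to(*C,.117,-.127)"
```

```text
3.9 [ 0.5069 -0.2311  0.1191] [-1.5729 -0.0021 -0.1273] [-0.81 -0.17  3.69] [-0.56  0.54  1.61 -0.    0.99 -2.01] 0.0003120392105965459
mm [-0.9  2.1 -0. ] twist -0.02
```

>>> send_rows(motion=[[[0,0.001,0,0],[0,0.0017,0,0],[0,0.0022,0,0],[0,0.0022,0,0],[0,0.0022,0,0]]])

```text
time: 4.4
tool_pos: [0.5069, -0.2311, 0.1172]
tool_rot: [-1.573, -0.002, -0.127]
contact_force: [-1.0, 0.4, 6.0]
opening: 0.0005
```

Tip at 92.2 mm, i.e. about 11.8 mm in. Lift off and look.

>>> send_rows(motion=[[[0,-0.003,0,0],[0,-0.008,0,0],[0,-0.02,0,0],[0,-0.045,0,0],[-0.02,-0.065,0.02,0],[-0.03,-0.065,0.045,0],[-0.03,-0.065,0.045,0]]])

```text
time: 5.1
tool_pos: [0.4819, -0.1802, 0.1833]
tool_rot: [-1.572, -0.003, -0.126]
contact_force: [-0.0, 0.2, -0.3]
opening: 0.0004
```

```bash
python3 -c "
from h import *
st()
S=C+47*.001*ey-32*.001*ex
to(*S,.140,-.127);to(*S,.104,-.127)
from cell import read_camera
c=read_camera('wrist');cv2.imwrite('pics/w3.png',c['frame'][:,:,::-1]);pickle.dump(c,open('w3.pkl','wb'))
c=read_camera('scene');cv2.imwrite('pics/s3.png',cv2.resize(c['frame'][190:300,200:310,::-1],None,fx=5,fy=5,interpolation=2))
"
```

```text
5.1 [ 0.4819 -0.1802  0.1833] [-1.5724 -0.0025 -0.1257] [-0.01  0.23 -0.3 ] [-0.51  0.39  1.66 -0.    1.09 -1.95] 0.00042087923501950476
mm [-1.8 43.3 -0.3] twist 0.08
mm [-1.9 79.3 -0.2] twist 0.08
```

View pics/s3.png

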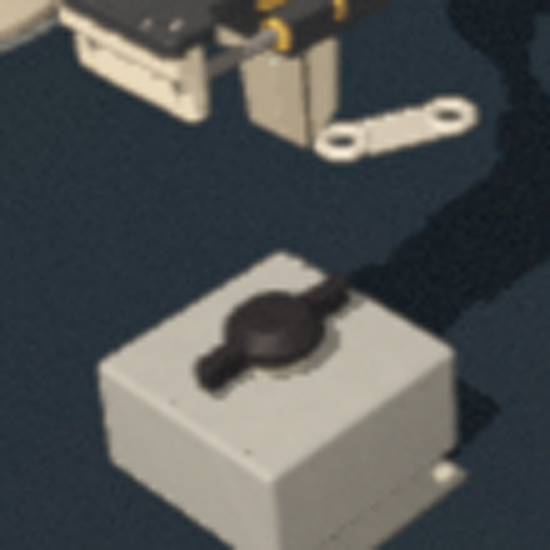

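View pics/w3.png

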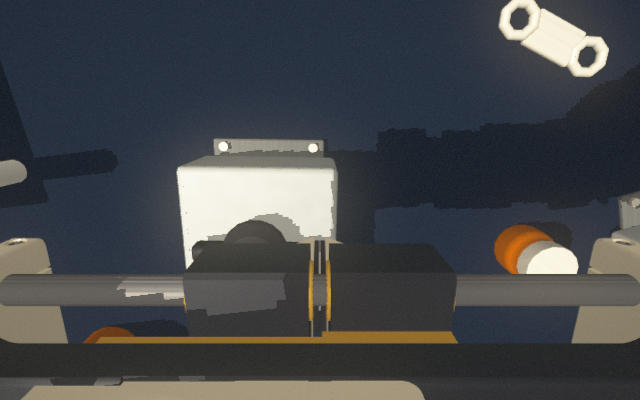

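Button is latched: in the scene crop the head sits low with barely any gap. I'll go down beside the +y wing on its −x side.

>>> send_rows(motion=[[[-0.002,0.02,0,0],[-0.002,0.043,0,0],[-0.002,0.06,0,0],[-0.002,0.073,0,0],[-0.002,0.079,0,0],[-0.002,0.079,0,0]]])

```text
time: 5.8
tool_pos: [0.481, -0.1828, 0.1029]
tool_rot: [-1.573, -0.002, -0.127]
contact_force: [-0.5, -0.3, 0.1]
opening: 0.0005
```

```bash
python3 -c "
from h import *
st()
for th in np.arange(-.25,.96,.1):
    # tool behind wing by 15.5mm
    e_y=np.array([-np.sin(a-th),np.cos(a-th)]);e_x=np.array([np.cos(a-th),np.sin(a-th)])
    P=C+.047*e_y-.0155*e_x if th>=0 else C+.047*ey+(-.0155+.047*th)*ex
    print(round(th,2),end=' ');to(*P,.104,a-max(th,0))
from cell import read_camera
c=read_camera('top');cv2.imwrite('pics/t4.png',cv2.resize(c['frame'][180:260,350:450,::-1],None,fx=7,fy=7,interpolation=2))
c=read_camera('scene');cv2.imwrite('pics/s4.png',cv2.resize(c['frame'][190:300,200:310,::-1],None,fx=5,fy=5,interpolation=2))
"
```

```text
5.8 [ 0.481  -0.1828  0.1029] [-1.573  -0.0016 -0.1268] [-0.45 -0.27  0.13] [-0.51  0.49  1.75 -0.    0.9  -1.95] 0.00047273586010068355
-0.25 mm [ 3.7 -1.1  2.3] twist 0.01
-0.15 mm [ 8.4 -1.1  2.3] twist 0.01
-0.05 mm [13.1 -1.1  2.3] twist 0.01
0.05 mm [17.8 -1.1  3.1] twist 2.87
0.15 mm [22.6 -1.1  4.1] twist 8.6
0.25 mm [27.6 -1.1  4.7] twist 14.33
0.35 mm [32.5 -1.1  4.8] twist 20.06
0.45 mm [37.4 -1.   4.4] twist 25.79
0.55 mm [42.3 -1.   3.5] twist 31.52
0.65 mm [47.  -1.   2.1] twist 37.25
0.75 mm [51.6 -1.   0.3] twist 42.98
0.85 mm [56. -1. -2.] twist 48.71
0.95 mm [60.2 -1.  -4.7] twist 54.44
```

View pics/s4.png

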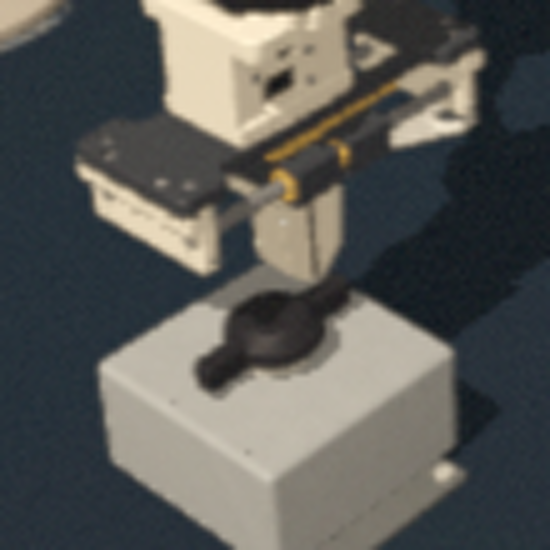

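View pics/t4.png

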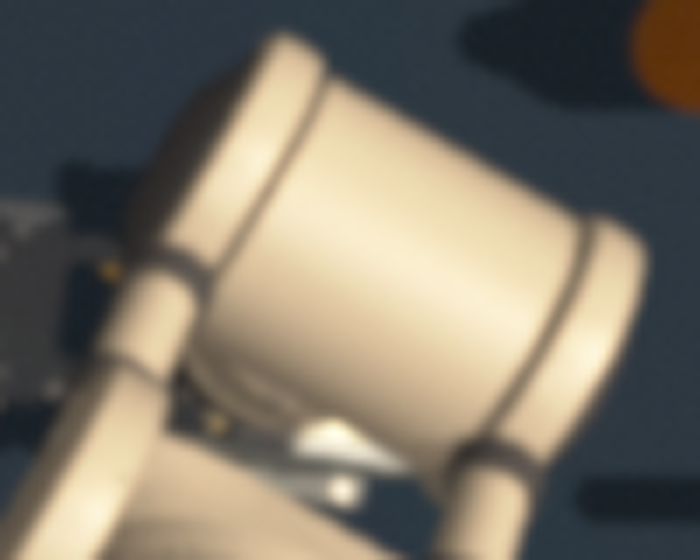

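>>> send_rows(motion=[[[0.004,-0.001,0.002,0],[0.009,-0.001,0.0025,0],[0.013,-0.001,0.0025,0],[0.018,-0.001,0.003,3],[0.0205,-0.001,0.0035,6],[0.0225,-0.001,0.004,8.6],[0.025,-0.001,0.0045,11.5],[0.0275,-0.001,0.0047,14.3]]])

```text
time: 6.7
tool_pos: [0.5095, -0.1816, 0.1053]
tool_rot: [-1.573, -0.004, -0.378]
contact_force: [-1.8, -0.7, 0.5]
opening: 0.0001
```

```bash
cat > arc.py <<'E'
from h import *
st()
for th in np.arange(.25,1.06,.1):
    e_y=np.array([-np.sin(a-th),np.cos(a-th)]);e_x=np.array([np.cos(a-th),np.sin(a-th)])
    print(round(th,2),end=' ');to(*(C+.047*e_y-.0155*e_x),.104,a-th)
from cell import read_camera
import sys
c=read_camera('scene');cv2.imwrite('pics/%s.png'%sys.argv[1],cv2.resize(c['frame'][190:300,200:310,::-1],None,fx=5,fy=5,interpolation=2))
E
python3 arc.py s5
```

```text
6.7 [ 0.5095 -0.1816  0.1053] [-1.573  -0.0039 -0.3779] [-1.81 -0.67  0.52] [-0.48  0.53  1.67 -0.    0.94 -1.67] 0.00014818827726890526
0.25 mm [-0.6  1.3 -0.2] twist -0.05
0.35 mm [4.2 1.3 1.1] twist 5.68
0.45 mm [9.1 1.3 2. ] twist 11.41
0.55 mm [14.   1.3  2.3] twist 17.14
0.65 mm [18.9  1.4  2.1] twist 22.87
0.75 mm [23.8  1.4  1.5] twist 28.59
0.85 mm [28.7  1.4  0.4] twist 34.32
0.95 mm [33.3  1.4 -1.2] twist 40.05
1.05 mm [37.8  1.4 -3.3] twist 45.78
```

View pics/s5.png

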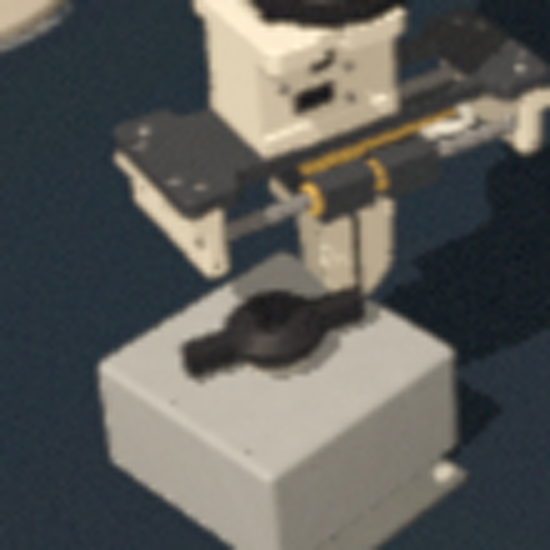

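Contact of ~1.9 N and the button is turning. Continue the arc to ~0.85 rad.

>>> send_rows(motion=[[[0.0042,0.001,0.001,5.7],[0.009,0.001,0.002,11.4],[0.014,0.001,0.0023,17],[0.019,0.001,0.002,23],[0.0215,0.001,0.0018,26],[0.024,0.001,0.0015,28.6],[0.0263,0.001,0.001,31.5],[0.0287,0.001,0.0004,34.3]]])

```text
time: 7.55
tool_pos: [0.5364, -0.1916, 0.1044]
tool_rot: [-1.571, -0.004, -0.98]
contact_force: [-2.9, 1.0, 1.5]
opening: 0.0
```

```bash
python3 arc.py s6
```

```text
7.55 [ 0.5364 -0.1916  0.1044] [-1.5707 -0.0036 -0.9797] [-2.94  1.02  1.49] [-0.48  0.57  1.59 -0.    0.98 -1.07] 7.554463561270969e-07
0.25 mm [-23.7   0.4 -17.3] twist -34.53
0.35 mm [-20.5   0.4 -13.5] twist -28.81
0.45 mm [-16.9   0.4 -10.1] twist -23.08
0.55 mm [-13.1   0.4  -7. ] twist -17.35
0.65 mm [-8.9  0.4 -4.3] twist -11.62
0.75 mm [-4.5  0.4 -2.1] twist -5.89
0.85 mm [ 0.1  0.4 -0.3] twist -0.16
0.95 mm [4.9 0.5 1.1] twist 5.57
1.05 mm [9.8 0.5 1.9] twist 11.3
```

View pics/s6.png

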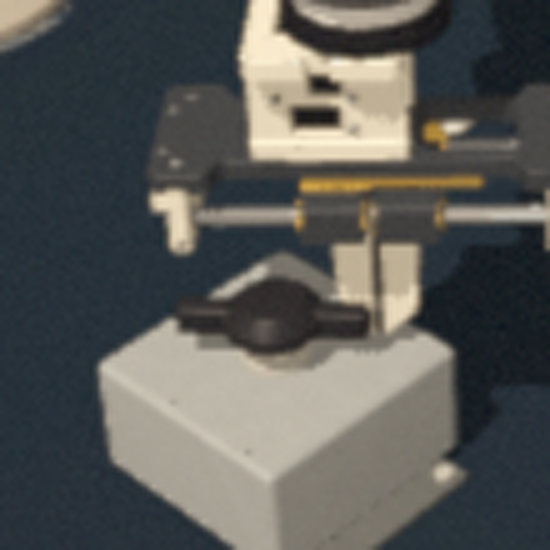

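It has sprung out (stem visible under the head again). Now I back off along the arc to let it turn back.

>>> send_rows(motion=[[[-0.0045,0,-0.002,-6],[-0.009,0,-0.0043,-11.6],[-0.013,0,-0.007,-17.3],[-0.017,0,-0.01,-23],[-0.0205,0,-0.0135,-28.8],[-0.0237,0,-0.0173,-34.5],[-0.027,0,-0.022,-40],[-0.029,0,-0.026,-45]]])

```text
time: 8.4
tool_pos: [0.4988, -0.1818, 0.1044]
tool_rot: [-1.573, -0.003, -0.191]
contact_force: [-0.9, 1.2, -0.2]
opening: 0.0003
```

```bash
python3 -c "
from h import *
st()
to(*(C+.047*ey-.034*ex),.104,a)
to(*(C+.047*ey-.034*ex),.18,a)"
```

```text
8.4 [ 0.4988 -0.1818  0.1044] [-1.5732 -0.0028 -0.1909] [-0.9   1.19 -0.2 ] [-0.49  0.52  1.7  -0.    0.92 -1.87] 0.0003421651422854761
mm [-20.5   0.3  -2.2] twist -3.66
mm [-20.3 -75.7  -2.3] twist -3.66
```

>>> send_rows(motion=[[[-0.005,0,0,-2],[-0.011,0,-0.001,-3.7],[-0.0205,0,-0.002,-3.7],[-0.0205,-0.005,-0.002,-3.7],[-0.0205,-0.035,-0.002,-3.7],[-0.0205,-0.075,-0.002,-3.7],[-0.0205,-0.1,0.04,-3.7],[-0.0205,-0.12,0.085,-3.7]]])

```text
time: 9.2
tool_pos: [0.4953, -0.0944, 0.2266]
tool_rot: [-1.574, -0.006, -0.13]
contact_force: [2.1, -0.1, 0.2]
opening: 0.0007
```

```bash
python3 -c "
from h import *
st()
from cell import read_camera
c=read_camera('scene');cv2.imwrite('pics/s7.png',cv2.resize(c['frame'][190:300,200:310,::-1],None,fx=5,fy=5,interpolation=2))
to(*RS,.20,.16)
"
```

```text
9.2 [ 0.4953 -0.0944  0.2266] [-1.5741 -0.0062 -0.1297] [ 2.09 -0.15  0.25] [-0.34  0.32  1.63 -0.    1.19 -1.78] 0.000722819155923417
mm [ 53.5  29.9 285.9] twist -16.34
```

View pics/s7.png

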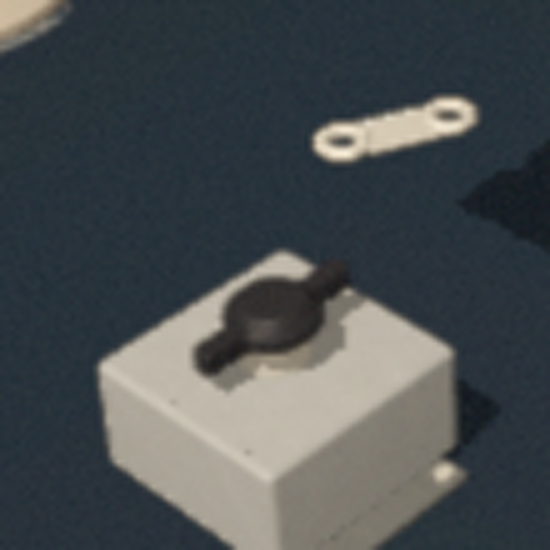

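Button is out and its wings are back at the original angle. On to the other box.

>>> send_rows(motion=[[[0.009,0,0.046,0],[0.018,0,0.092,-4],[0.026,0,0.138,-8],[0.035,0,0.184,-12],[0.044,0,0.23,-16.3],[0.053,0.005,0.276,-16.3],[0.0535,0.03,0.286,-16.3],[0.0535,0.04,0.286,-16.3]]])

```text
time: 10.05
tool_pos: [0.5853, 0.1909, 0.1877]
tool_rot: [-1.574, -0.007, 0.163]
contact_force: [-0.4, -0.8, -1.0]
opening: 0.0003
```

```bash
python3 -c "
from h import *
st();to(*RS,.113,.16)
from cell import read_camera
c=read_camera('wrist');cv2.imwrite('pics/w8.png',c['frame'][:,:,::-1])
for q in ([*RS,.082,1],[*(RS+.068*np.array([np.sin(.16),-np.cos(.16)])),.082,1]):
    p=c['extrinsics']@q;print('expect',c['cx']-c['fx']*p[0]/p[2],c['cy']+c['fy']*p[1]/p[2])
c=read_camera('scene');cv2.imwrite('pics/s8.png',cv2.resize(c['frame'][140:250,310:420,::-1],None,fx=5,fy=5,interpolation=2))
"
```

```text
10.05 [0.5853 0.1909 0.1877] [-1.5737 -0.0069  0.1625] [-0.43 -0.83 -0.96] [ 0.19  0.56  1.36 -0.    1.22 -1.54] 0.0003376925850675803
mm [-0.1 74.7 -1.8] twist 0.14
expect 317.27920621769846 209.71054380950974
expect 224.19569277330388 209.3196886863808
```

View pics/w8.png

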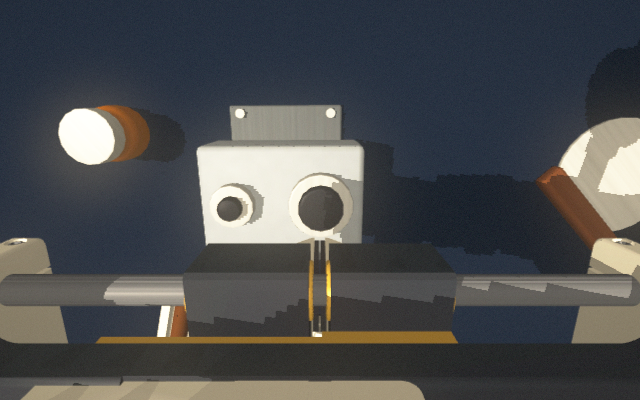

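View pics/s8.png

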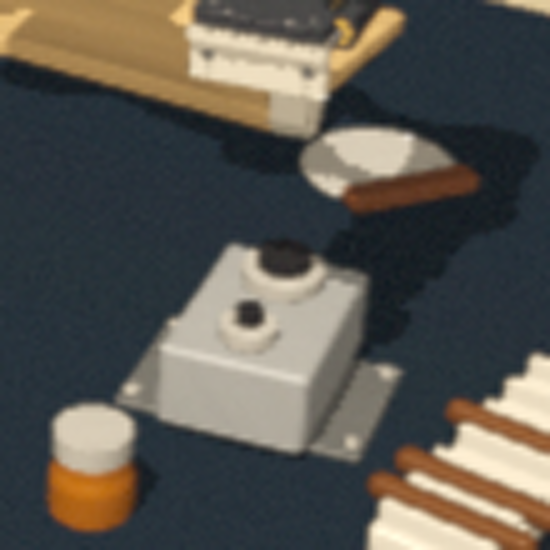

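The large button is under the fingers (wrist pixel (321,206), expected (317,210), about 3 mm off). Going down.

>>> send_rows(motion=[[[-0.001,0.03,0,0],[-0.001,0.06,0,0],[-0.001,0.073,0,0],[-0.001,0.077,0,0],[-0.001,0.079,0,0],[-0.001,0.0805,0,0],[-0.001,0.082,0,0],[-0.001,0.0835,0,0]]])

```text
time: 10.95
tool_pos: [0.5853, 0.1881, 0.1057]
tool_rot: [-1.574, -0.008, 0.16]
contact_force: [0.8, -1.1, 1.9]
opening: 0.0006
```

```bash
python3 -c "
from h import *
st();to(*RS,.1005,.16)
from cell import read_camera
c=read_camera('scene');cv2.imwrite('pics/s9.png',cv2.resize(c['frame'][140:250,310:420,::-1],None,fx=5,fy=5,interpolation=2))
"
```

```text
10.95 [0.5853 0.1881 0.1057] [-1.5745 -0.0079  0.1598] [ 0.77 -1.06  1.95] [ 0.19  0.64  1.45 -0.    1.04 -1.54] 0.0005949106808293325
mm [0.8 5.2 0.8] twist -0.01
```

View pics/s9.png

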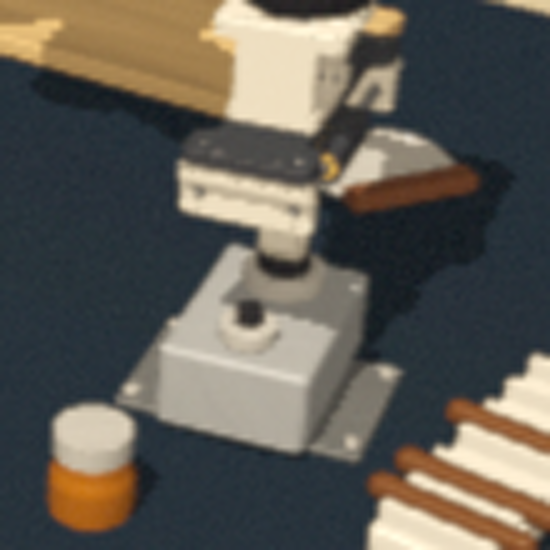

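Contact with the large button; the small one is clear. Press through to the stop.

>>> send_rows(motion=[[[0,0.0015,0.001,0],[0,0.003,0.001,0],[0,0.0042,0.001,0],[0,0.005,0.001,0],[0,0.0056,0.001,0],[0,0.0056,0.001,0],[0,0.0056,0.001,0]]])

```text
time: 11.7
tool_pos: [0.5855, 0.1891, 0.1011]
tool_rot: [-1.575, -0.009, 0.16]
contact_force: [-1.6, -1.9, 11.7]
opening: 0.0003
```

11.7 N at tip height 76 mm: that is the hard stop. Let it come up and retreat.

>>> send_rows(motion=[[[0,-0.002,0,0],[0,-0.006,0,0],[0,-0.012,0,0],[0,-0.03,0,0],[0,-0.065,0,0],[0,-0.1,0,0],[-0.04,-0.12,0,0],[-0.08,-0.13,0,0]]])

```text
time: 12.5
tool_pos: [0.5051, 0.1768, 0.2319]
tool_rot: [-1.574, -0.012, 0.16]
contact_force: [-0.7, 0.1, -0.3]
opening: 0.0003
```

>>> send_rows(motion=[[[-0.03,-0.01,0,0],[-0.06,-0.01,0,0],[-0.06,-0.01,0,0],[-0.06,-0.01,0,0]]])

```text
time: 12.9
tool_pos: [0.4457, 0.1675, 0.2416]
tool_rot: [-1.574, -0.012, 0.16]
contact_force: [0.4, 1.3, -0.3]
opening: 0.0006
```

```bash
python3 -c "
from h import *
st()
from cell import read_camera
c=read_camera('scene');cv2.imwrite('pics/s10.png',cv2.resize(c['frame'][140:320,200:440,::-1],None,fx=3.3,fy=3.3,interpolation=2))
cv2.imwrite('pics/t10.png',read_camera('top')['frame'][:,:,::-1])
"
```

```text
12.9 [0.4457 0.1675 0.2416] [-1.5739 -0.0124  0.16  ] [ 0.39  1.3  -0.31] [ 0.2   0.26  1.68 -0.    1.2  -1.53] 0.0005719270470706978
```

View pics/s10.png

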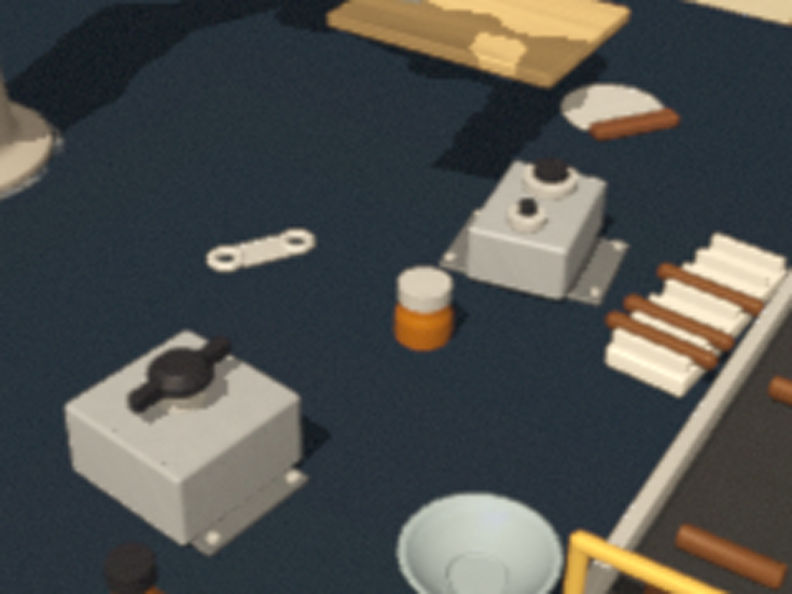

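View pics/t10.png

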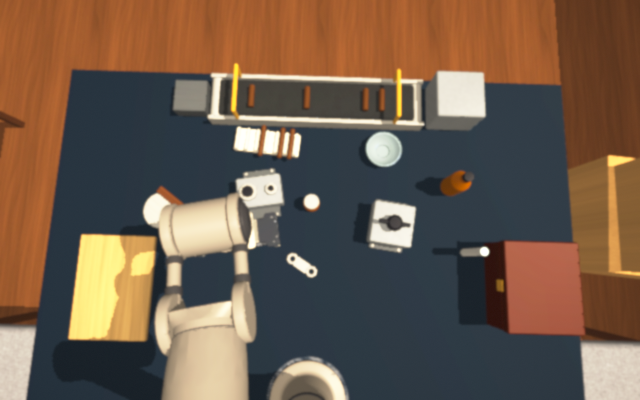

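All buttons are up, the wings are at rest, and the loose objects look unmoved.

```bash
python3 -c "
from cell import hand_in
print(hand_in())"
```

```text
the job is handed in; nothing more can be done
None
```

The stop check is done in the order you asked, and the job was handed in at about 13 s of the 51 s limit.

- **Stop button, press:** I pushed it in about 11.8 mm with about 6 N. After I let go, the camera showed it staying in by itself.
- **Stop button, release:** I turned the +y wing clockwise to about 0.85 rad with about 3 N, and the button sprang back out. I then backed off, and the pictures show it out with the wings at their original angle.
- **Larger flat button:** I pressed it to its hard stop, with the fingertip at 76 mm and about 11.7 N at the end, which is above the 5 N it needs. It came up again when released. The fingers stayed clear of the smaller button.

In the last pictures the arm was clear of everything and all the objects that could be seen were where they started. The arm partly hid the leaf knife in the top view, but it looked unmoved in the scene view. My position estimates for the larger button disagreed by about 3 to 5 mm between cameras. That was small enough to press it squarely. No other check failed or disagreed.

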